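# Hold the bar shutter's key switch turned

### The arm

A 6-joint arm with a two-finger parallel gripper is mounted at the origin on the work surface. World frame = base frame: x ahead of the robot, y to its left, z up, the work surface at z = 0. Lengths are in m, angles in rad, forces in N, time in s.
With the tool pointing down it reaches from about 0.2 to 0.875 m from the base axis. Payload 3.4 kg.
Tool frame: the origin (TCP) lies between the finger pads; the fingertips stand 22 mm ahead of it and the grasp point (between the pads) lies 3 mm ahead of it; z points along the fingers, y is the direction in which the jaws open and shut (so a half turn about z gives the same grasp; the last joint's range is limited). The gripper opens to 94 mm and grips with 3 to 60 N. Pads are 16 mm wide; open, the fingers measure 119 mm over their backs; the gripper's body (75 mm by 177 mm) begins 78 mm behind the grasp point.
Start: joints at [-1.347, 0.276, 1.505, -0, 1.361, -0.121], TCP at [0.194, -0.541, 0.227] pointing down, gripper open.
Joint ranges: [-2.89, 2.89], [-0.75, 2.08], [0.22, 2.7], [-1.18, 4.32], [0.11, 2.71], [-2.7, 2.7]. Speed limits (rad/s): [2.57, 2.57, 3.14, 3.14, 3.14, 3.14].

### API

Orientations are given as a unit quaternion [w, x, y, z].
In Python, from bench import get_state, camera, ticket, finder gives the robot as it stands. The module is installed in compiled form; this text tells all that it offers.
- The arm moves only by the tool apply_moves, never from a script. Its argument "series" is a list of rows, each a list of 6 numbers: the shift along the tool's x, y, z in m, then the turn, a rotation vector about the tool's x, y, z in rad. In form: [[x, y, z, rx, ry, rz], ...]. A call has 1 to 20 rows; each row shifts and turns the commanded pose from where the row before left it, along the tool's axes as they then stand; what a row does not reach is not made up. A row lasts 1/10 s, in which the tool goes at most 50 mm and 8.59 degrees, less where a joint would pass 70% of its speed; a pose out of reach is approached as far as the arm can. A call is refused whole if a number of a shift passes 0.05 or a number of a turn 0.15, either way. A call with a gripper value outside its range is refused whole. "claw" is the closure, from 0 (fully open) to 1 (shut), set as the call begins (left out, the last holds). The fingers move at their own pace and stop on an object; the grip force is fixed at half the most. Time passes only in rows, so rows that do not move let the fingers close. It gives the time, the measured TCP pose, the force and the opening at its end, in the units of the state.
- get_state(): the state, without advancing time (a new reading comes with each control period).
- camera(name): name is "side" or "top"; returns a dict with "frame" (384x512x3 uint8, red, green, blue), "mtx" (3x3 intrinsics, pixels), "eye" and "attitude" of the camera in the world. Camera axes: x right, y up, looking along -z (the intrinsics and any distortion apply to the point x, -y, -z); pixel columns grow to the right and rows downward; lengths in m; the calibration is good to about 2 mm. A picture is of the moment at which its call begins. There is no depth.
- ticket.sign_off(): hands the job in, once; it reports no verdict.
Trained networks look in the newest picture that a camera, given by its name, has taken for a name from the list of things; names that differ only in an ending like _2 or _b are one class to them, and where a whole thing is asked for, a point or a joint stands for the part that bears it (a point fixed in the world has none). Each returns a list of dicts, best first, with "conf" (0 to 1); they miss things now and then, are a little off and sometimes report something else, mostly with a low value. They report only what shows in the picture. A call takes as long as a camera call. They do not tell look-alikes from the thing itself.
- finder.spot_in(camera, label): "point" ([row, column] in pixels, amid what is visible of it).
- finder.masks_of(camera, label): "pixels" (384x512 bool, what is visible of it) and "point" ([row, column] in pixels, amid what is visible of it).
- finder.place_of(camera, label): "point" ([row, column] in pixels: a listed point, or the origin of a listed thing).
The state is a dict: "time_s": time; "qpos": joint angles; "qvel": joint speeds; "tau": joint torques, N m; "eef_pos": TCP position; "tool_rot": TCP orientation; "contact_force": force on the tool from outside, world axes, zero at the start; "wrist_torque": the same for the moment, N m; "width": finger opening in m.
Only numpy, scipy, OpenCV 4.12 (cv2) and the standard library are available. Lean on these libraries where they do the work, as an engineer would, in place of code of your own. Each camera call takes 0.05 s, during which the arm holds its last target.

### The job

Take the key with the square head out of the key stand and push it into the key switch on top of the bar shutter's grey control box, wiggling it past the sticky pins until its collar sits down on the steel plate. Then turn it a quarter turn clockwise as seen from above, and finish while still holding it there: the switch is hold-to-run and springs back if the key is let go. Leave the round-headed key in its hole and do not disturb the other things on the counter.

Things in the scene. Friction and masses are not known exactly. Their poses are not given: they have to be found in the camera images.
- square_key_bow (a point): Centre of the square head of the key to use: black plastic, 32 wide (own y) x 30 high (own z, up) x 9 mm thick (own x): fingers close along own x. The steel key, about 45 g, starts upright in the stand, blade down, collar on the wood, this point 39 mm above the stand's top. Below this point: bow ends 15 mm, 20 mm round collar from 35 to 39 mm, tip 61 mm; shank 6 mm round.
- square_key_tip (a point): Middle of the tip of that key, 61 mm below the bow's centre; same axes. The bit, from the tip to 14 mm above it, is 14 mm wide (own y) x 5 mm thick (own x) and symmetric; its last 4 mm taper to 10 x 3 mm at the tip. A half turn about own z gives the same key.
- round_key_bow (a point): Centre of the head of the other key, to be left alone: the same key, but its bow is a round disc 36 mm in diameter and 9 mm thick. It stands in the stand's other hole, 80 mm from the square key.
- key_stand: Fixed dark wood block 60 (x) x 140 (y) x 30 mm high, origin at the centre of its underside. Two blind slots 8 (x) x 17 (y) mm, 24 mm deep, at own y = +40 and -40 mm; the keys stand in them with own axes parallel to the block's. Which key is in which slot changes.
- switch_box: Fixed grey control box 150 (x) x 130 (y) x 70 mm high, origin at the centre of its underside. In its top, flush, a 60 x 60 mm steel plate with the keyway, centred at own x = -25 mm, y = 0, a flat black ring 29 mm across round it. Two round black caps, 6 mm high, stand on the top at own x = 45 mm, y = +30 and -30 mm.
- keyway (a point): Mouth of the keyway, on the lock's axis at the top of the plate, 70 mm above the counter; own z up. The slot is 7 (own x) x 16 mm (own y), the plate 6 mm thick: the bit enters with its width along own y and can turn only once wholly through the plate (collar within 1.5 mm of it). Home: collar on the plate, tip 22 mm deep, bow's centre 39 mm above this point.
- key_switch (a joint): Turn of the lock's plug under the plate, rad: 0 at rest (its slot in line with the plate's), grows clockwise seen from above, stop at 1.6. A spring turns it back with 0.01 (rest) to 0.1 N m (stop). The bit has about 9 degrees of play in it, so turn the key a little over a quarter, to the stop. The quarter turn counts above 1.3.
- pin_a (a joint): Sticky pin in the plug, on the slot's own +x side, met when the tip is about 10 mm deep: how far it has been thrust aside, m; starts at 0 to 0.0006, 0.001 to 0.002 lets the bit by. It stays where it is pushed. A straight push takes some 5 to 25 N; about 10 N is enough if the key is rocked some 5 degrees either way about its axis while pushed.
- pin_b (a joint): The same on the slot's own -x side, met when the tip is about 14 mm deep.
- ramekin: White bowl 68 mm across, 42 mm high, standing near the key stand; origin at the centre of its underside.
- spoon: Serving spoon 170 mm long lying near the control box, up to 20 mm high; origin at its middle on the counter.
- shaker: Glass shaker 36 mm across, 75 mm high, standing between box and stand; origin at the centre of its underside.
- tumbler: Glass tumbler 70 mm across, 100 mm high, near the plates; origin at the centre of its underside.
Things that resemble listed ones, but are neither listed nor needed, are in the scene too. There is more than one size of the switch_box; the one meant has the size given above.

How it is judged:
On the way, in this order (a step that is already met when the one before it is completed fails the run):
1. the square-headed key is lifted clear of the stand in the gripper (z of square_key_bow in the frame of key_stand above 0.095 m and contact force between square_key and the fingers above 1.5 N), for 0.1 s.
2. the key is fully home in the switch, not yet turned (z of square_key_bow in the frame of keyway between 0.036 and 0.0408 m and horizontal distance between square_key_bow and keyway below 0.006 m and angle between square_key_bow's own z axis and vertical below 0.12 rad and value of joint key_switch below 0.3 rad), for 0.1 s.
3. the key, still home and held, is turned a quarter clockwise (z of square_key_bow in the frame of keyway between 0.036 and 0.0408 m and horizontal distance between square_key_bow and keyway below 0.006 m and angle between square_key_bow's own z axis and vertical below 0.12 rad and contact force between square_key and the fingers above 1.5 N and value of joint key_switch above 1.3 rad), for 0.3 s.
At the end, for the whole second after the job is handed in: The square-headed key is home in the switch (collar within 1.8 mm of the plate, within 6 mm of the axis, upright within 7 degrees), gripped by the fingers, with the plug turned past 1.3 rad against its spring; the round-headed key is still upright in its hole (all of step 3 and distance between round_key_bow and key_stand below 0.089 m and angle between round_key_bow's own z axis and vertical below 0.2 rad); the arm keeps its last pose, push and grip.
It fails at once if the other key or another thing on the counter is disturbed (the round-headed key moved over 12 mm, anything else over 30 mm) (distance of round_key_bow from where it was at the start of the episode above 0.012 m or distance of any of ramekin, spoon, shaker, tumbler from where it was at the start of the episode above 0.03 m).
It also fails if it takes over 54 s, if anything falls off the work surface, if the arm or the gripper's body presses on something with over 40 N, if the wrist force passes 120 N, or if a joint passes its speed limit or range.

## Working session

There is one attempt and no reset: what is moved stays moved. The work goes in short steps, Python scripts to look and compute and a tool call to move; the robot and the scene stay as the last step left them, time stands still between calls to the robot, and variables do not carry over. Pictures are saved under pics/ and viewed, and the job is handed in when it is done.

Besides the shell and the picture viewer there is one more tool, called in YAML: its name, and indented under it one key for each argument. apply_moves: Moves the arm, as the interface text tells. Its arguments: {"type":"object","properties":{"series":{"type":"array","items":{"type":"array","items":{"type":"number"}}},"claw":{"type":"number"}},"required":["series"]}

```bash
mkdir -p pics; cat > h.py <<'E'
import numpy as np,cv2
from bench import get_state,camera,ticket,finder
from scipy.spatial.transform import Rotation as R
def rq(q): return R.from_quat([q[1],q[2],q[3],q[0]])
def ray(c,p):
    K=np.array(c['mtx']);d=np.array([(p[1]-K[0,2])/K[0,0],-(p[0]-K[1,2])/K[1,1],-1.])
    a=np.array(c['attitude']); r=a if a.shape==(3,3) else rq(a).as_matrix()
    d=r@d; return np.array(c['eye']),d/np.linalg.norm(d)
def atz(c,p,z):
    e,d=ray(c,p); return e+d*(z-e[2])/d[2]
def proj(c,X):
    K=np.array(c['mtx']);a=np.array(c['attitude']); r=a if a.shape==(3,3) else rq(a).as_matrix()
    v=r.T@(np.array(X)-np.array(c['eye'])); return [K[1,2]+K[1,1]*(-v[1])/(-v[2]),K[0,2]+K[0,0]*v[0]/(-v[2])]
def tri(rs):
    A=0;b=0
    for e,d in rs:
        P=np.eye(3)-np.outer(d,d);A=A+P;b=b+P@e
    return np.linalg.solve(A,b)
E
python3 - <<'E'
from h import *
s=get_state();print({k:np.round(v,4).tolist() for k,v in s.items()})
for n in ['side','top']:
    c=camera(n);print(n,[k for k in c],np.round(c['mtx'],1).tolist(),c['eye'],c['attitude'])
    cv2.imwrite(f'pics/{n}0.png',cv2.resize(c['frame'][:,:,::-1],(768,576)))
    for l in ['square_key_bow','round_key_bow','key_stand','switch_box','keyway','ramekin','spoon','shaker','tumbler']:
        print(n,l,[(np.round(r['point'],1).tolist(),round(r['conf'],2)) for r in finder.place_of(n,l)])
E
```

```text
{'time_s': 0.0, 'qpos': [-1.347, 0.2766, 1.5061, 0.0, 1.3607, -0.121], 'qvel': [-0.001, 0.0016, -0.0002, 0.0021, -0.0011, -0.0003], 'tau': [-0.0009, -40.4587, -23.7231, 0.07, 0.0347, -0.0001], 'eef_pos': [0.1942, -0.5406, 0.2266], 'tool_rot': [-0.0009, 0.9852, 0.1715, -0.0], 'contact_force': [0.3159, -0.1882, 0.54], 'wrist_torque': [0.0471, 0.0024, -0.0096], 'width': 0.0944}
side ['frame', 'mtx', 'eye', 'attitude'] [[364.3, 0.0, 254.3], [0.0, 364.3, 193.3], [0.0, 0.0, 1.0]] [ 0.14243509 -0.51983486  0.47814359] [ 0.83154131  0.46091644 -0.14119359 -0.27597003]
side square_key_bow [([229.6, 329.3], 0.6), ([234.6, 361.8], 0.49)]
side round_key_bow [([247.8, 379.4], 0.6)]
side key_stand [([273.5, 348.7], 0.96)]
side switch_box [([373.5, 203.0], 0.85), ([181.8, 201.0], 0.82)]
side keyway [([158.9, 186.3], 0.8), ([340.7, 175.2], 0.71)]
side ramekin [([234.2, 361.4], 0.83)]
side spoon [([195.0, 151.4], 0.93)]
side shaker [([217.2, 259.8], 0.6), ([231.2, 334.6], 0.55)]
side tumbler [([197.7, 346.6], 0.9), ([235.7, 363.1], 0.44)]
top ['frame', 'mtx', 'eye', 'attitude'] [[479.0, 0.0, 248.9], [0.0, 479.0, 203.3], [0.0, 0.0, 1.0]] [ 0.42997415 -0.0109598   1.2790253 ] [ 0.71489383  0.0307501  -0.01548936 -0.6983848 ]
top square_key_bow [([185.0, 327.2], 0.56)]
top round_key_bow [([183.1, 356.3], 0.65)]
top key_stand [([187.3, 339.4], 0.95), ([118.9, 278.6], 0.2)]
top switch_box [([304.7, 340.1], 0.91), ([206.1, 167.4], 0.67)]
top keyway [([325.4, 346.0], 0.95), ([212.7, 158.2], 0.73)]
top ramekin [([152.5, 324.7], 0.89), ([121.0, 275.5], 0.27)]
top spoon [([250.5, 159.9], 0.57)]
top shaker [([198.7, 253.8], 0.54)]
top tumbler [([120.9, 276.9], 0.83)]
```

View pics/side0.png

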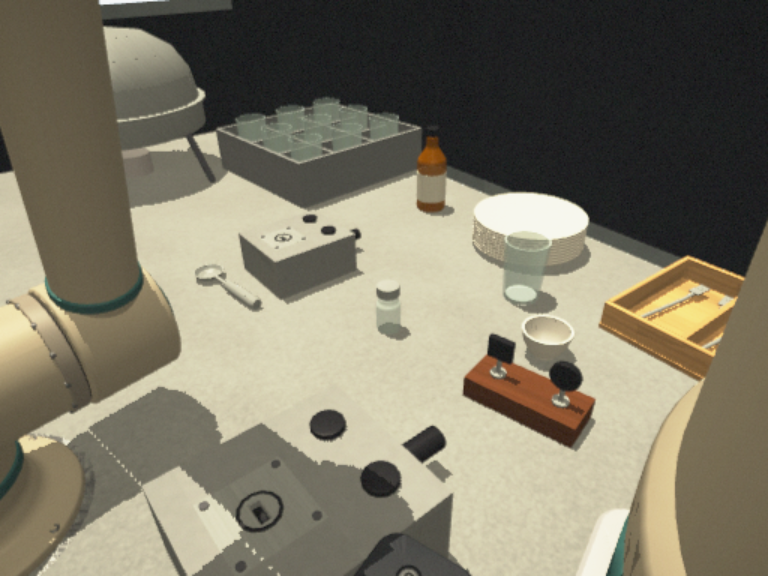

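View pics/top0.png

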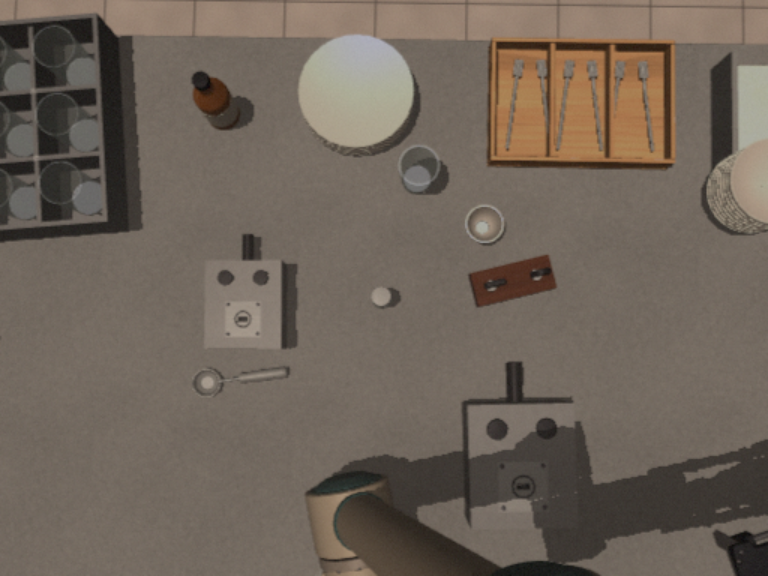

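The left box (top-view 768-px frame, about 205–283 x 260–348) measures about 131 x 148 mm. The right one is about 180 mm wide, so it is the look-alike. Next I'll take close crops and measurements.

```bash
python3 - <<'E'
from h import *
c=camera('top');f=c['frame'][:,:,::-1]
a=cv2.resize(f[165:215,300:380],(800,500),interpolation=cv2.INTER_CUBIC);cv2.imwrite('pics/cs.png',a)
b=cv2.resize(f[165:240,130:200],(560,600),interpolation=cv2.INTER_CUBIC);cv2.imwrite('pics/cb.png',b)
s=camera('side');g=s['frame'][:,:,::-1]
cv2.imwrite('pics/cs2.png',cv2.resize(g[210:300,300:400],(660,594),interpolation=cv2.INTER_CUBIC))
cv2.imwrite('pics/cb2.png',cv2.resize(g[130:200,150:250],(800,560),interpolation=cv2.INTER_CUBIC))
T=lambda p,q:(tri([ray(c,p),ray(s,q)]))
print('kw tri',T([212.7,158.2],[158.9,186.3]),'atz',atz(c,[212.7,158.2],.07),atz(s,[158.9,186.3],.07))
print('sq tri',T([185,327.2],[229.6,329.3]),atz(c,[185,327.2],.069),atz(s,[229.6,329.3],.069))
print('rd tri',T([183.1,356.3],[247.8,379.4]),atz(c,[183.1,356.3],.069),atz(s,[247.8,379.4],.069))
print('stand',atz(c,[187.3,339.4],0),atz(s,[273.5,348.7],0))
print('box',atz(c,[206.1,167.4],0),atz(s,[181.8,201],0))
for n,cc in(('top',c),('side',s)):
  for l,z in (('square_key_tip',.008),('keyway',.07),('key_stand',0),('square_key_bow',.069),('round_key_bow',.069),('shaker',0),('tumbler',0),('ramekin',0)):
    for r in finder.place_of(n,l): print(n,l,np.round(r['point'],1),round(r['conf'],2),np.round(atz(cc,r['point'],z),4))
for l in('key_stand','switch_box'):
  for r in finder.masks_of('top',l):
    m=r['pixels'].astype(np.uint8);cn=max(cv2.findContours(m,0,2)[0],key=len)
    rr=cv2.minAreaRect(cn); print(l,rr); bp=cv2.boxPoints(rr); print([np.round(atz(c,[p[1],p[0]],.03 if l=='key_stand' else .07)[:2],4).tolist() for p in bp])
E
```

```text
kw tri [0.47995987 0.24664883 0.06515992] atz [0.4796799  0.24566087 0.07      ] [0.47608051 0.2376191  0.07      ]
sq tri [ 0.55601357 -0.17740378  0.06859501] [ 0.55973206 -0.18079652  0.069     ] [ 0.55107977 -0.17514134  0.069     ]
rd tri [ 0.57063496 -0.25900463  0.0731421 ] [ 0.56616013 -0.25402735  0.069     ] [ 0.58159413 -0.26082725  0.069     ]
stand [ 0.56166829 -0.2230497   0.        ] [ 0.55462305 -0.22824127  0.        ]
box [0.50085713 0.23636692 0.        ] [0.50293916 0.22538363 0.        ]
top square_key_tip [193.8 323.4] 0.39 [ 0.5426 -0.1796  0.008 ]
top keyway [215.1 163.9] 0.88 [0.4739 0.2309 0.07  ]
top keyway [323.2 348.6] 0.75 [ 0.2167 -0.2381  0.07  ]
top key_stand [186.6 339.5] 0.79 [ 0.5636 -0.2233  0.    ]
top square_key_bow [187.4 327.1] 0.63 [ 0.5536 -0.1806  0.069 ]
top round_key_bow [181.7 362.4] 0.45 [ 0.5701 -0.2693  0.069 ]
top shaker [197.5 256.3] 0.66 [ 0.5294 -0.0017  0.    ]
top tumbler [120.6 278.4] 0.63 [ 0.7392 -0.0567  0.    ]
top tumbler [188.6 328.5] 0.4 [ 0.5575 -0.1941  0.    ]
top ramekin [152.2 326.6] 0.9 [ 0.6556 -0.1877  0.    ]
si
[... 616 characters left out ...]
.6595 -0.1745 -0.    ]
key_stand ((340.6341552734375, 186.7073211669922), (22.92630958557129, 54.34846878051758), 75.52970886230469)
[[0.5699, -0.1452], [0.6085, -0.2817], [0.5506, -0.2971], [0.512, -0.161]]
key_stand ((163.48348999023438, 194.2762451171875), (55.81715393066406, 76.5571517944336), 1.2188752889633179)
[[0.4295, 0.3139], [0.6315, 0.3176], [0.6314, 0.1695], [0.4299, 0.1674]]
switch_box ((162.5, 194.0), (78.0, 55.0), 90.0)
[[0.626, 0.3107], [0.6289, 0.1695], [0.4302, 0.1631], [0.4269, 0.3028]]
switch_box ((345.41754150390625, 297.3619689941406), (111.0707778930664, 75.21328735351562), 88.21009063720703)
[[0.4121, -0.1298], [0.4226, -0.3174], [0.1499, -0.3275], [0.1388, -0.1428]]
```

View pics/cs.png

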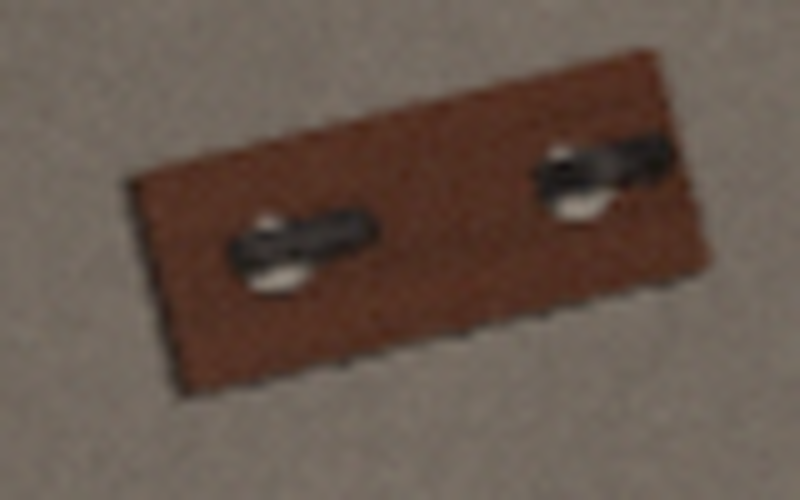

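View pics/cb.png

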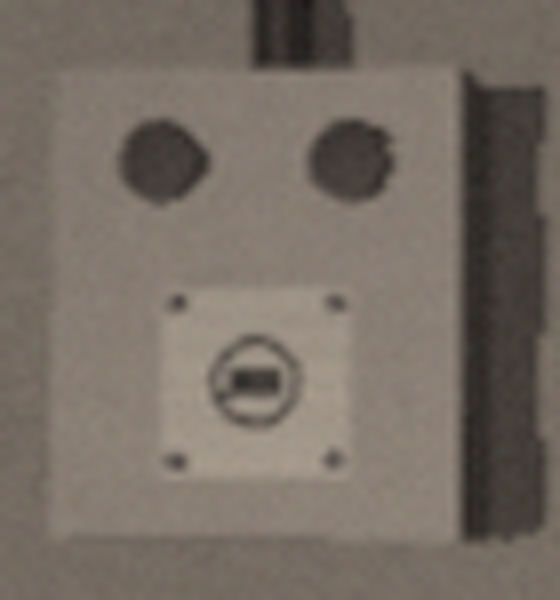

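View pics/cs2.png

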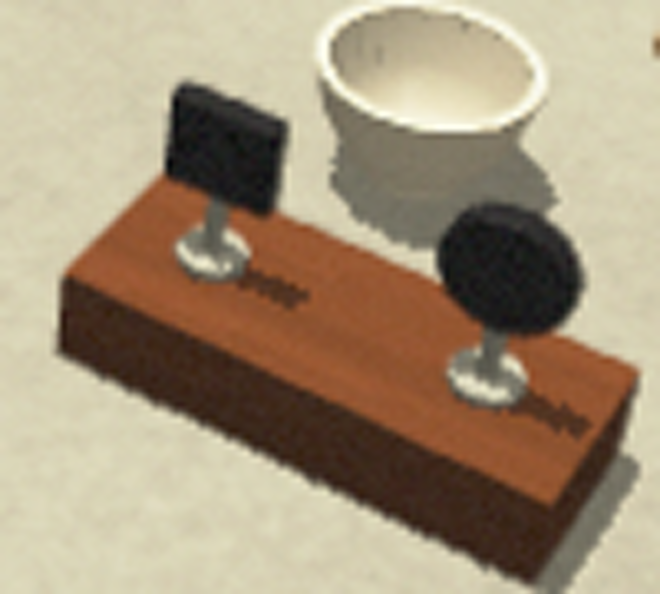

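View pics/cb2.png

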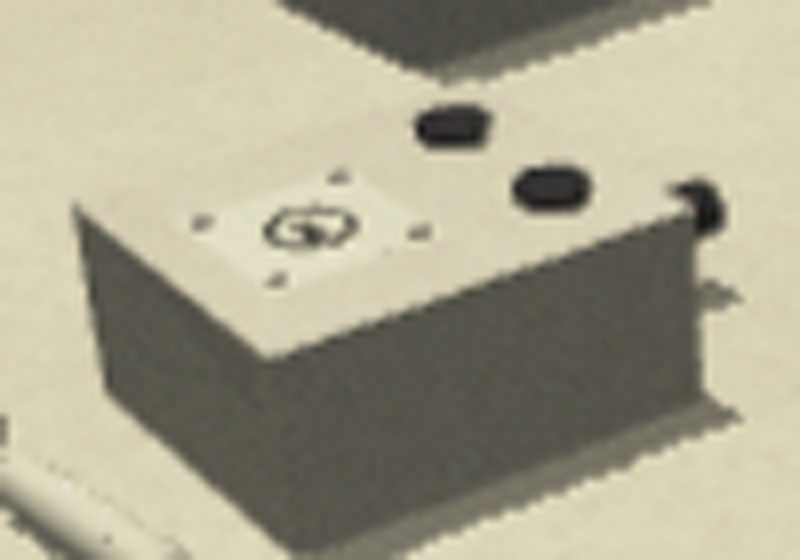

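The box top and the square key (left hole) are identified:
- **Square key:** side view at about row 230, col 331; top view at about row 188, col 331. Chosen, because its bow is square.
- **Round key:** side view at about row 248, col 379. Look-alike, left alone.
- **Box:** left one, plate at top view (212, 162). The large near box at (305, 340) is the look-alike.

Next I'll fit poses from the corners.

```bash
cat > fit.py <<'E'
from h import *
from scipy.optimize import least_squares
c=camera('top');s=camera('side')
def cr(x,y,k,ox,oy): return [(y+.5)/k-.5+oy,(x+.5)/k-.5+ox]
def corner(x,y,h): return lambda p:[p[0]+np.cos(p[2])*x-np.sin(p[2])*y,p[1]+np.sin(p[2])*x+np.cos(p[2])*y,h]
def fit(obs,p0):
    f=lambda p:np.concatenate([np.array(proj(cc,m(p)))-np.array(px) for cc,m,px in obs])
    r=least_squares(f,p0,loss='soft_l1');print(np.round(r.x,4));print(np.round(r.fun.reshape(-1,2),1).tolist());return r.x
T=lambda x,y:cr(x,y,10,300,165); S=lambda x,y:cr(x,y,6.6,300,210)
# stand: own x ~ +world x (up in top image), own y ~ +world y (left)
top=[(c,corner(.03,.07,.03),T(135,175)),(c,corner(.03,-.07,.03),T(655,48)),(c,corner(-.03,-.07,.03),T(710,265)),(c,corner(-.03,.07,.03),T(185,392))]
sid=[(s,corner(-.03,.07,.03),S(65,280)),(s,corner(-.03,-.07,.03),S(553,503)),(s,corner(.03,-.07,.03),S(637,375)),(s,corner(-.03,.07,0),S(58,353)),(s,corner(-.03,-.07,0),S(535,585))]
for o in (top,sid,top+sid): fit(o,[.56,-.22,.27])
B=lambda x,y:cr(x,y,8,130,165); D=lambda x,y:cr(x,y,8,150,130)
top=[(c,corner(.075,.065,.07),B(52,70)),(c,corner(.075,-.065,.07),B(464,70)),(c,corner(-.075,-.065,.07),B(460,541)),(c,corner(-.075,.065,.07),B(50,540)),(c,corner(-.025,0,.07),B(256,381)),(c,corner(.045,.03,.076),B(162,160)),(c,corner(.045,-.03,.076),B(351,160))]
sid=[(s,corner(-.075,.065,.07),D(78,205)),(s,corner(-.075,-.065,.07),D(270,358)),(s,corner(.075,-.065,.07),D(692,210)),(s,corner(-.075,.065,0),D(105,392)),(s,corner(.075,-.065,0),D(703,398)),(s,corner(-.025,0,.07),D(310,229)),(s,corner(.045,.03,.076),D(455,122)),(s,corner(.045,-.03,.076),D(552,182))]
for o in (top,sid,top+sid):
    p=fit(o,[.5,.24,0]); print('keyway',np.round(corner(-.025,0,.07)(p),4))
# bow
print('bow side',atz(s,S(227,148),.069),'bow top(edge top)',atz(c,B(0,0),.084)*0+atz(c,T(303,238),.084),'collar',atz(c,T(272,253),.034),atz(s,S(212,254),.034))
E
python3 fit.py
```

```text
[ 0.5607 -0.2239  0.2593]
[[-0.4, -0.3], [-0.2, -0.1], [0.3, 0.1], [0.2, 0.3]]
[ 0.5621 -0.2241  0.2709]
[[-0.8, -0.4], [0.2, 0.1], [-1.0, 0.8], [0.3, -0.3], [0.6, -0.2]]
[ 0.5616 -0.2243  0.2672]
[[-0.5, -0.2], [-0.7, -0.2], [-0.2, 0.3], [0.1, 0.6], [-0.7, -0.5], [0.5, -0.1], [-0.7, 0.7], [0.4, -0.4], [0.8, -0.5]]
[0.5058 0.2377 0.0245]
[[-0.1, 0.6], [-0.2, -0.1], [-0.1, -0.1], [0.1, -0.0], [0.2, 0.0], [0.1, -0.2], [0.0, -0.2]]
keyway [0.4808 0.2371 0.07  ]
[0.5073 0.2384 0.0252]
[[-0.2, -0.7], [0.0, -0.2], [-0.2, 0.4], [0.2, 0.2], [0.5, 0.2], [-0.0, 0.2], [-0.4, -0.2], [-0.2, 0.0]]
keyway [0.4823 0.2378 0.07  ]
[0.5064 0.2377 0.0252]
[[-0.3, 0.6], [-0.5, -0.1], [-0.4, -0.0], [-0.2, 0.0], [-0.1, 0.1], [-0.1, -0.2], [-0.2, -0.2], [-0.0, -0.9], [0.3, -0.5], [0.0, 0.2], [0.5, -0.0], [0.7, 0.1], [0.2, 0.0], [-0.2, -0.4], [0.0, -0.1]]
keyway [0.4814 0.237  0.07  ]
bow side [ 0.55262825 -0.18504837  0.069     ] bow top(edge top) [ 0.54986373 -0.18539815  0.084     ] collar [ 0.55078448 -0.18471171  0.034     ] [ 0.54989751 -0.18662382  0.034     ]
```

apply_moves:
  series:
    - [0.0285, -0.0133, 0.0036, 0, 0, 0]
    - [0.0285, -0.0133, 0.0036, 0, 0, 0]
    - [0.0285, -0.0133, 0.0036, 0, 0, 0]
    - [0.0285, -0.0133, 0.0036, 0, 0, 0]
    - [0.0285, -0.0133, 0.0036, 0, 0, 0]
    - [0.0285, -0.0133, 0.0036, 0, 0, 0]
    - [0.0285, -0.0133, 0.0036, 0, 0, 0]
    - [0.0285, -0.0133, 0.0036, 0, 0, 0]
    - [0.0285, -0.0133, 0.0036, 0, 0, 0]
    - [0.0285, -0.0133, 0.0036, 0, 0, 0]
    - [0.0285, -0.0133, 0.0036, 0, 0, 0]
    - [0.0285, -0.0133, 0.0036, 0, 0, 0]
    - [0.0285, -0.0133, 0.0036, 0, 0, 0]
    - [0.0285, -0.0133, 0.0036, 0, 0, 0]
    - [0.0285, -0.0133, 0.0036, 0, 0, 0]
    - [0.0285, -0.0133, 0.0036, 0, 0, 0]
  claw: 0

```text
time_s: 3.7
eef_pos: [0.5525, -0.1858, 0.1698]
tool_rot: [0.0, 0.985, 0.172, 0.0]
contact_force: [-0.8, -1.2, -0.0]
width: 0.0939
```

apply_moves:
  series:
    - [0, 0, 0, 0, 0, -0.135]
    - [0, 0, 0, 0, 0, -0.135]
    - [0, 0, 0, 0, 0, -0.135]
    - [0, 0, 0, 0, 0, -0.135]
    - [0, 0, 0, 0, 0, -0.135]
    - [0, 0, 0, 0, 0, -0.135]
    - [0, 0, 0, 0, 0, -0.135]
    - [0, 0, 0, 0, 0, -0.135]
    - [0, 0, 0, 0, 0, -0.135]
    - [0, 0, 0, 0, 0, -0.135]
    - [0, 0, 0, 0, 0, -0.135]
    - [0, 0, 0, 0, 0, 0]

```text
time_s: 4.9
eef_pos: [0.5516, -0.1868, 0.1699]
tool_rot: [0.0, 0.61, 0.792, -0.0]
contact_force: [-0.1, -0.5, 0.4]
width: 0.0941
```

```bash
cat > d.py <<'E'
from h import *
import sys
# usage: x y z jaw
def delta(x,y,z,jaw):
    s=get_state();r=rq(s['tool_rot']);M=r.as_matrix()
    Y=np.array([np.cos(jaw),np.sin(jaw),0]);Z=np.array([0,0,-1.]);X=np.cross(Y,Z)
    T=np.c_[X,Y,Z]
    print('t',s['time_s'],'pos',np.round(s['eef_pos'],4),'jaw',round(np.arctan2(M[1,1],M[0,1]),4),'tilt z',np.round(M[:,2],4),'q',np.round(s['qpos'],3),'F',np.round(s['contact_force'],1),'M',np.round(s['wrist_torque'],2),'w',round(float(s['width']),4))
    print('shift',np.round(M.T@(np.array([x,y,z])-s['eef_pos']),4),'turn',np.round(R.from_matrix(M.T@T).as_rotvec(),4))
if __name__=='__main__': delta(*map(float,sys.argv[1:5]))
E
python3 d.py .551 -.1856 .072 .265
```

```text
t 4.9 pos [ 0.5516 -0.1868  0.1699] jaw 0.2587 tilt z [-0.e+00 -1.e-04 -1.e+00] q [-0.446  0.324  1.582 -0.     1.236 -0.705] F [-0.1 -0.5  0.4] M [-0.   -0.09  0.01] w 0.0941
shift [ 0.0013 -0.0003  0.0979] turn [-0.      0.0001 -0.0063]
```

apply_moves:
  series:
    - [0.0013, -0.0003, 0.015, 0, 0, -0.006]
    - [0, 0, 0.015, 0, 0, 0]
    - [0, 0, 0.015, 0, 0, 0]
    - [0, 0, 0.015, 0, 0, 0]
    - [0, 0, 0.015, 0, 0, 0]
    - [0, 0, 0.013, 0, 0, 0]
    - [0, 0, 0.01, 0, 0, 0]
    - [0, 0, 0, 0, 0, 0]

```text
time_s: 5.7
eef_pos: [0.5501, -0.1852, 0.0704]
tool_rot: [-0.001, 0.608, 0.794, -0.0]
contact_force: [-0.2, -0.5, -0.3]
width: 0.0941
```

```bash
python3 d.py .551 -.1856 .072 .265; python3 - <<'E'
from h import *
for n,b in (('side',(170,290,290,400)),('top',(150,220,290,380))):
    c=camera(n);f=c['frame'][b[0]:b[1],b[2]:b[3],::-1];cv2.imwrite(f'pics/g_{n}.png',cv2.resize(f,None,fx=6 if n=='top' else 4.8,fy=6 if n=='top' else 4.8,interpolation=cv2.INTER_CUBIC)); print(c['eye'])
E
```

```text
t 5.7 pos [ 0.5501 -0.1852  0.0704] jaw 0.2641 tilt z [-0.0026  0.0011 -1.    ] q [-0.445  0.413  1.718 -0.     1.014 -0.709] F [-0.2 -0.5 -0.3] M [-0.01 -0.09 -0.  ] w 0.0941
shift [-0.0006  0.0008 -0.0016] turn [-0.0022 -0.0017 -0.0009]
[ 0.14243509 -0.51983486  0.47814359]
[ 0.42997415 -0.0109598   1.2790253 ]
```

View pics/g_side.png

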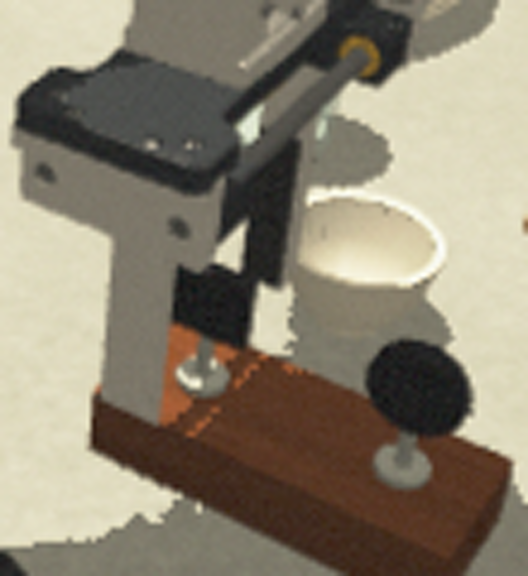

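The fingers straddle the square bow (crop about (210, 300)), and the round key is clear. Closing.

apply_moves:
  series:
    - [-0.0006, 0.0008, -0.0015, 0, 0, 0]
    - [0, 0, 0, 0, 0, 0]
    - [0, 0, 0, 0, 0, 0]
    - [0, 0, 0, 0, 0, 0]
    - [0, 0, 0, 0, 0, 0]
    - [0, 0, 0, 0, 0, 0]
    - [0, 0, 0, 0, 0, 0]
    - [0, 0, 0, 0, 0, 0]
    - [0, 0, 0, 0, 0, 0]
    - [0, 0, 0, 0, 0, 0]
  claw: 1

```text
time_s: 6.8
eef_pos: [0.5519, -0.186, 0.0733]
tool_rot: [-0.0, 0.607, 0.794, -0.0]
contact_force: [-0.9, 0.2, -0.1]
width: 0.0174
```

```bash
python3 d.py .551 -.1856 .072 .265
```

```text
t 6.8 pos [ 0.5519 -0.186   0.0733] jaw 0.265 tilt z [-1.e-04 -1.e-04 -1.e+00] q [-0.444  0.411  1.712 -0.     1.018 -0.709] F [-0.9  0.2 -0.1] M [-0.07 -0.08  0.02] w 0.0174
shift [ 0.0006 -0.0007  0.0013] turn [-0.0001  0.0001  0.    ]
```

Still closing; give it a little longer.

apply_moves:
  series:
    - [0, 0, 0, 0, 0, 0]
    - [0, 0, 0, 0, 0, 0]
    - [0, 0, 0, 0, 0, 0]
    - [0, 0, 0, 0, 0, 0]

```text
time_s: 7.2
eef_pos: [0.5518, -0.186, 0.0733]
tool_rot: [-0.0, 0.607, 0.794, -0.0]
contact_force: [0.4, -0.1, 0.2]
width: 0.0086
```

```bash
python3 d.py .551 -.1856 .072 .265
```

```text
t 7.2 pos [ 0.5518 -0.186   0.0733] jaw 0.265 tilt z [-1.e-04 -1.e-04 -1.e+00] q [-0.444  0.411  1.713 -0.     1.018 -0.709] F [ 0.4 -0.1  0.2] M [-0.01 -0.14  0.01] w 0.0086
shift [ 0.0006 -0.0007  0.0013] turn [-0.0001  0.     -0.    ]
```

apply_moves:
  series:
    - [0, 0, -0.005, 0, 0, 0]
    - [0, 0, -0.01, 0, 0, 0]
    - [0, 0, -0.015, 0, 0, 0]
    - [0, 0, -0.02, 0, 0, 0]
    - [0, 0, -0.02, 0, 0, 0]
    - [0, 0, -0.02, 0, 0, 0]
    - [0, 0, -0.02, 0, 0, 0]
    - [0, 0, -0.02, 0, 0, 0]
    - [0, 0, -0.01, 0, 0, 0]
    - [0, 0, 0, 0, 0, 0]
    - [0, 0, 0, 0, 0, 0]

```text
time_s: 8.3
eef_pos: [0.5516, -0.1858, 0.2131]
tool_rot: [-0.0, 0.607, 0.794, -0.0]
contact_force: [0.8, 1.2, -0.3]
width: 0.0087
```

```bash
python3 d.py .4815 .2372 .22 .265;python3 - <<'E'
from h import *
c=camera('side');f=c['frame'][:,:,::-1];cv2.imwrite('pics/l.png',cv2.resize(f,(768,576)))
E
```

```text
t 8.3 pos [ 0.5516 -0.1858  0.2131] jaw 0.265 tilt z [-5.e-04  1.e-04 -1.e+00] q [-0.444  0.295  1.514 -0.     1.333 -0.709] F [ 0.8  1.2 -0.3] M [ 0.01 -0.07 -0.02] w 0.0087
shift [ 0.4266  0.0432 -0.0068] turn [-0.0004 -0.0003  0.    ]
```

View pics/l.png

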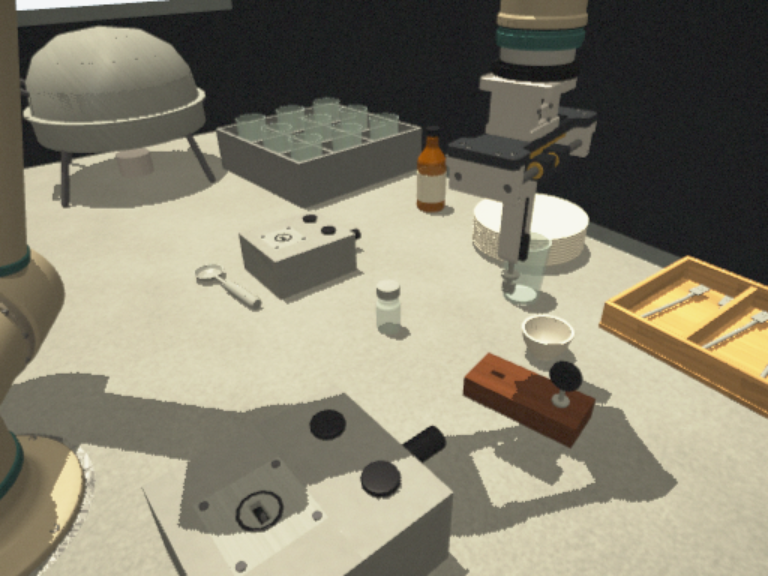

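The key is held (blade at about (510, 275)) and the stand's left hole is empty. The round key is still in place. Carrying it to the box.

apply_moves:
  series:
    - [0.0267, 0.0027, 0, 0, 0, 0]
    - [0.0267, 0.0027, 0, 0, 0, 0]
    - [0.0267, 0.0027, 0, 0, 0, 0]
    - [0.0267, 0.0027, 0, 0, 0, 0]
    - [0.0267, 0.0027, 0, 0, 0, 0]
    - [0.0267, 0.0027, 0, 0, 0, 0]
    - [0.0267, 0.0027, 0, 0, 0, 0]
    - [0.0267, 0.0027, 0, 0, 0, 0]
    - [0.0267, 0.0027, 0, 0, 0, 0]
    - [0.0267, 0.0027, 0, 0, 0, 0]
    - [0.0267, 0.0027, 0, 0, 0, 0]
    - [0.0267, 0.0027, 0, 0, 0, 0]
    - [0.0267, 0.0027, 0, 0, 0, 0]
    - [0.0267, 0.0027, 0, 0, 0, 0]
    - [0.0267, 0.0027, 0, 0, 0, 0]
    - [0.0267, 0.0027, 0, 0, 0, 0]
    - [0, 0, 0, 0, 0, 0.12]
    - [0, 0, 0, 0, 0, 0.12]
    - [0, 0, 0, 0, 0, 0]
    - [0, 0, 0, 0, 0, 0]

```text
time_s: 10.35
eef_pos: [0.4812, 0.2374, 0.2124]
tool_rot: [-0.0, 0.697, 0.717, -0.001]
contact_force: [0.0, 0.2, 0.5]
width: 0.0091
```

```bash
python3 d.py .4815 .2372 .15 .025
```

```text
t 10.35 pos [0.4812 0.2374 0.2124] jaw 0.0274 tilt z [-1.7e-03 -7.0e-04 -1.0e+00] q [ 0.329  0.228  1.609 -0.     1.306  0.301] F [0.  0.2 0.5] M [-0.01 -0.13  0.01] w 0.0091
shift [-0.0002  0.0004  0.0624] turn [-0.0017  0.0007  0.0024]
```

apply_moves:
  series:
    - [0, 0.0004, 0.012, 0, 0, 0.002]
    - [0, 0, 0.015, 0, 0, 0]
    - [0, 0, 0.015, 0, 0, 0]
    - [0, 0, 0.012, 0, 0, 0]
    - [0, 0, 0.008, 0, 0, 0]
    - [0, 0, 0, 0, 0, 0]
    - [0, 0, 0, 0, 0, 0]

```text
time_s: 11.05
eef_pos: [0.4824, 0.2377, 0.1514]
tool_rot: [0.0, 0.699, 0.715, 0.0]
contact_force: [0.3, 0.6, 1.0]
width: 0.0086
```

```bash
python3 d.py .4815 .2372 .15 .025; python3 - <<'E'
from h import *
s=camera('side');f=s['frame'][100:200,140:260,::-1];cv2.imwrite('pics/k1.png',cv2.resize(f,(720,600),interpolation=cv2.INTER_CUBIC))
c=camera('top');f=c['frame'][170:240,130:200,::-1];cv2.imwrite('pics/k1t.png',cv2.resize(f,(560,560),interpolation=cv2.INTER_CUBIC))
p=np.array(get_state()['eef_pos'])
for d in (.0043,.0043+35,.0043+.039,.0653): 
    q=proj(s,p-[0,0,d]); print(d,np.round(q,1),'crop',np.round([(q[1]-140+.5)*6-.5,(q[0]-100+.5)*6-.5]))
for l in('square_key_tip','square_key_bow','keyway'):
    print(l,[(np.round(r['point'],1),round(r['conf'],2)) for r in finder.place_of('side',l)])
q=proj(s,[.4815,.2372,.07]);print('kw',q)
E
```

```text
t 11.05 pos [0.4824 0.2377 0.1514] jaw 0.0231 tilt z [ 2.e-04  0.e+00 -1.e+00] q [ 0.328  0.275  1.706 -0.     1.161  0.305] F [0.3 0.6 1. ] M [-0.06 -0.13  0.05] w 0.0086
shift [-0.0004 -0.0009  0.0014] turn [ 0.0002 -0.     -0.0019]
0.0043 [128.8 184.8] crop [272. 175.]
35.0043 [739.8 264. ] crop [ 747. 3841.]
0.0433 [143.9 186.8] crop [283. 266.]
0.0653 [152.1 187.9] crop [290. 315.]
square_key_tip [(array([151.8, 188. ]), 0.62)]
square_key_bow [(array([128.1, 182.9]), 0.43), (array([248.6, 379.5]), 0.18)]
keyway [(array([342. , 173.9]), 0.81), (array([158.4, 185.3]), 0.71)]
kw [np.float64(158.3442625273377), np.float64(188.3376894120293)]
```

View pics/k1.png

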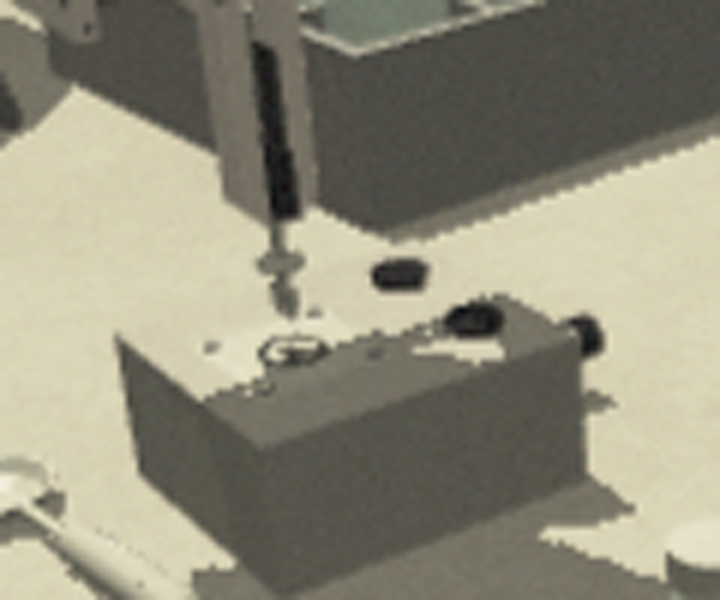

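View pics/k1t.png

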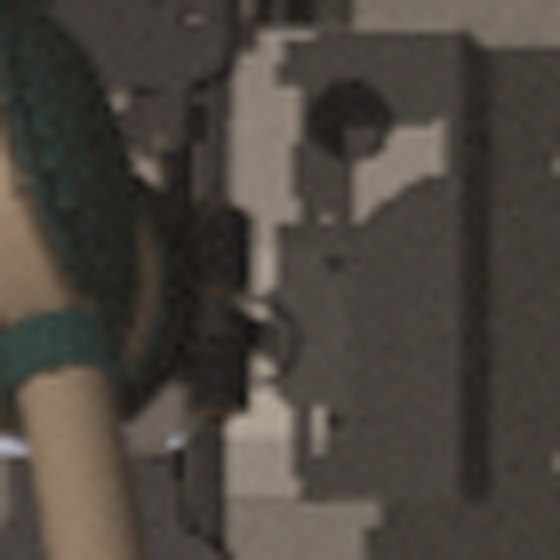

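apply_moves:
  series:
    - [-0.0008, -0.0004, 0.004, 0, 0, -0.002]
    - [0, 0, 0.005, 0, 0, 0]
    - [0, 0, 0.004, 0, 0, 0]
    - [0, 0, 0.003, 0, 0, 0]
    - [0, 0, 0.002, 0, 0, 0]
    - [0, 0, 0.002, 0, 0, 0]
    - [0, 0, 0.002, 0, 0, 0]
    - [0, 0, 0, 0, 0, 0]

```text
time_s: 12.1
eef_pos: [0.4816, 0.2368, 0.1291]
tool_rot: [-0.0, 0.698, 0.716, -0.0]
contact_force: [0.4, -0.5, -0.5]
width: 0.0087
```

```bash
python3 d.py .4822 .2367 .1333 .025
```

```text
t 12.1 pos [0.4816 0.2368 0.1291] jaw 0.025 tilt z [-4.e-04 -2.e-04 -1.e+00] q [ 0.327  0.294  1.74  -0.     1.108  0.302] F [ 0.4 -0.5 -0.5] M [-0.02 -0.06  0.05] w 0.0087
shift [-0.0001  0.0006 -0.0042] turn [-0.0004  0.0002  0.    ]
```

apply_moves:
  series:
    - [0, 0, 0.001, 0, 0, 0]
    - [0, 0, 0.001, 0, 0, 0]
    - [0, 0, 0.001, 0, 0, 0]
    - [0, 0, 0.001, 0, 0, 0]
    - [0, 0, 0, 0, 0, 0]

```text
time_s: 12.6
eef_pos: [0.4816, 0.2368, 0.1252]
tool_rot: [-0.0, 0.698, 0.716, -0.0]
contact_force: [-0.3, -0.4, -1.0]
width: 0.0085
```

```bash
python3 d.py .4815 .237 .1133 .025
```

```text
t 12.6 pos [0.4816 0.2368 0.1252] jaw 0.025 tilt z [-3.e-04 -2.e-04 -1.e+00] q [ 0.327  0.298  1.745 -0.     1.099  0.302] F [-0.3 -0.4 -1. ] M [-0.01 -0.11 -0.02] w 0.0085
shift [ 0.0002 -0.0001  0.0119] turn [-0.0003  0.0002  0.    ]
```

apply_moves:
  series:
    - [0, 0, 0.0006, 0, 0, 0.08]
    - [0, 0, 0.0006, 0, 0, -0.08]
    - [0, 0, 0.0006, 0, 0, -0.08]
    - [0, 0, 0.0006, 0, 0, 0.08]
    - [0, 0, 0.0004, 0, 0, 0.08]
    - [0, 0, 0.0004, 0, 0, -0.08]
    - [0, 0, 0.0004, 0, 0, -0.08]
    - [0, 0, 0.0004, 0, 0, 0.08]

```text
time_s: 13.4
eef_pos: [0.4816, 0.2368, 0.1216]
tool_rot: [-0.0, 0.698, 0.716, -0.0]
contact_force: [-1.0, -0.4, 2.0]
width: 0.0086
```

```bash
python3 d.py .4815 .237 .1133 .025
```

```text
t 13.4 pos [0.4816 0.2368 0.1216] jaw 0.0243 tilt z [-2.e-04  0.e+00 -1.e+00] q [0.327 0.301 1.75  0.    1.09  0.303] F [-1.  -0.4  2. ] M [-0.05  0.14 -0.06] w 0.0086
shift [ 0.0002 -0.0001  0.0083] turn [-0.0002 -0.     -0.0007]
```

apply_moves:
  series:
    - [0, 0, 0.0005, 0, 0, 0.08]
    - [0, 0, 0.0005, 0, 0, -0.08]
    - [0, 0, 0.0005, 0, 0, -0.08]
    - [0, 0, 0.0005, 0, 0, 0.08]
    - [0, 0, 0.0005, 0, 0, 0.08]
    - [0, 0, 0.0005, 0, 0, -0.08]
    - [0, 0, 0.0005, 0, 0, -0.08]
    - [0, 0, 0.0005, 0, 0, 0.08]

```text
time_s: 14.2
eef_pos: [0.482, 0.237, 0.1187]
tool_rot: [0.0, 0.698, 0.716, 0.001]
contact_force: [-2.3, -0.4, 9.2]
width: 0.0089
```

```bash
python3 d.py .4815 .237 .1133 .025
```

```text
t 14.2 pos [0.482  0.237  0.1187] jaw 0.0245 tilt z [ 1.2e-03  5.0e-04 -1.0e+00] q [0.327 0.304 1.754 0.    1.082 0.303] F [-2.3 -0.4  9.2] M [-0.12  0.32  0.02] w 0.0089
shift [-0.     -0.0005  0.0054] turn [ 0.0012 -0.0004 -0.0005]
```

apply_moves:
  series:
    - [0, 0, 0.0003, 0, 0, 0.09]
    - [0, 0, 0, 0, 0, -0.09]
    - [0, 0, 0.0003, 0, 0, -0.09]
    - [0, 0, 0, 0, 0, 0.09]
    - [0, 0, 0.0003, 0, 0, 0.09]
    - [0, 0, 0, 0, 0, -0.09]
    - [0, 0, 0.0003, 0, 0, -0.09]
    - [0, 0, 0, 0, 0, 0.09]

```text
time_s: 15.0
eef_pos: [0.4823, 0.2369, 0.117]
tool_rot: [0.0, 0.698, 0.716, 0.001]
contact_force: [-1.3, -1.1, 3.4]
width: 0.0088
```

```bash
python3 d.py .4815 .237 .1133 .025; python3 - <<'E'
from h import *
s=camera('side');f=s['frame'][110:180,150:230,::-1];cv2.imwrite('pics/k2.png',cv2.resize(f,(640,560),interpolation=cv2.INTER_CUBIC))
E
```

```text
t 15.0 pos [0.4823 0.2369 0.117 ] jaw 0.0245 tilt z [ 1.6e-03  3.0e-04 -1.0e+00] q [ 0.327  0.306  1.757 -0.     1.078  0.303] F [-1.3 -1.1  3.4] M [-0.05 -0.03 -0.  ] w 0.0088
shift [ 0.0001 -0.0008  0.0037] turn [ 0.0016 -0.0002 -0.0005]
```

View pics/k2.png

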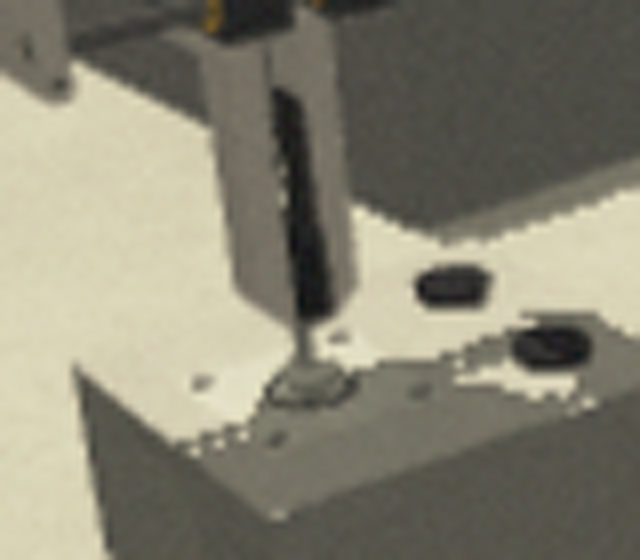

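The bit is well in, and the collar (crop about (313, 383)) is just above the plate inside the ring. Continue.

apply_moves:
  series:
    - [0, 0, 0.0005, 0, 0, 0.08]
    - [0, 0, 0.0005, 0, 0, -0.08]
    - [0, 0, 0.0005, 0, 0, -0.08]
    - [0, 0, 0.0005, 0, 0, 0.08]
    - [0, 0, 0.0005, 0, 0, 0]
    - [0, 0, 0.0005, 0, 0, 0]
    - [0, 0, 0, 0, 0, 0]

```text
time_s: 15.75
eef_pos: [0.4824, 0.2371, 0.1135]
tool_rot: [0.0, 0.698, 0.716, 0.001]
contact_force: [0.9, 1.6, 0.7]
width: 0.0091
```

```bash
python3 d.py .4815 .237 .1133 .025
```

```text
t 15.75 pos [0.4824 0.2371 0.1135] jaw 0.0259 tilt z [ 1.7e-03  6.0e-04 -1.0e+00] q [0.327 0.309 1.761 0.    1.069 0.301] F [0.9 1.6 0.7] M [ 0.04 -0.29 -0.03] w 0.0091
shift [-0.     -0.0009  0.0002] turn [ 0.0017 -0.0005  0.0009]
```

apply_moves:
  series:
    - [0, 0, 0.0005, 0, 0, 0]
    - [0, 0, 0.0005, 0, 0, 0]
    - [0, 0, 0.0005, 0, 0, 0]
    - [0, 0, 0, 0, 0, 0]
    - [0, 0, 0, 0, 0, 0]

```text
time_s: 16.25
eef_pos: [0.4824, 0.2371, 0.1133]
tool_rot: [0.001, 0.698, 0.716, 0.001]
contact_force: [-1.2, -0.6, 10.9]
width: 0.0086
```

```bash
python3 d.py .4815 .237 .1133 .025; python3 - <<'E'
from h import *
s=camera('side');f=s['frame'][110:180,150:230,::-1];cv2.imwrite('pics/k3.png',cv2.resize(f,(640,560),interpolation=cv2.INTER_CUBIC))
E
```

```text
t 16.25 pos [0.4824 0.2371 0.1133] jaw 0.0256 tilt z [ 2.1e-03  7.0e-04 -1.0e+00] q [ 0.327  0.309  1.762 -0.     1.068  0.302] F [-1.2 -0.6 10.9] M [-0.08  0.21  0.07] w 0.0086
shift [-0.0001 -0.0009 -0.    ] turn [ 0.0021 -0.0006  0.0006]
```

View pics/k3.png

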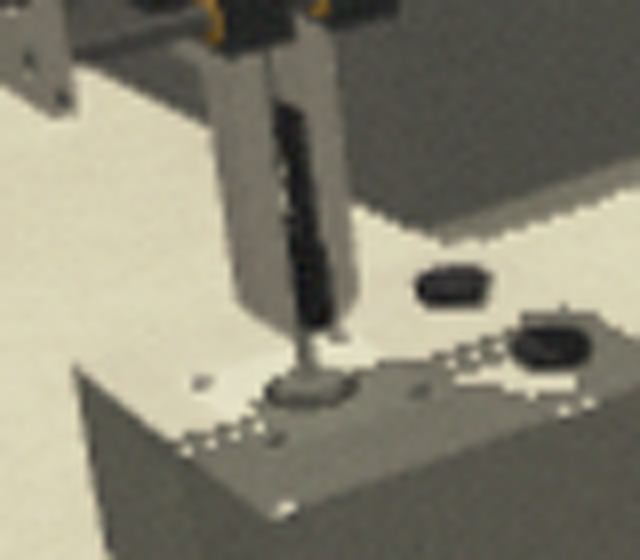

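The collar is seated: the tool stopped at the predicted height (0.1133 m) and the push rose to 11 N. Now turning clockwise (+rz).

apply_moves:
  series:
    - [0, 0, 0, 0, 0, 0.1]
    - [0, 0, 0, 0, 0, 0.1]
    - [0, 0, 0, 0, 0, 0.1]
    - [0, 0, 0, 0, 0, 0.1]
    - [0, 0, 0, 0, 0, 0.1]
    - [0, 0, 0, 0, 0, 0.1]
    - [0, 0, 0, 0, 0, 0.1]
    - [0, 0, 0, 0, 0, 0.1]
    - [0, 0, 0, 0, 0, 0.1]
    - [0, 0, 0, 0, 0, 0.1]
    - [0, 0, 0, 0, 0, 0.1]
    - [0, 0, 0, 0, 0, 0.1]
    - [0, 0, 0, 0, 0, 0.1]
    - [0, 0, 0, 0, 0, 0.1]
    - [0, 0, 0, 0, 0, 0]

```text
time_s: 17.8
eef_pos: [0.4824, 0.2366, 0.1132]
tool_rot: [0.0, 0.995, 0.097, 0.001]
contact_force: [-0.8, -1.3, 10.6]
width: 0.0086
```

```bash
python3 d.py .4815 .237 .1133 -1.735
```

```text
t 17.8 pos [0.4824 0.2366 0.1132] jaw -1.3756 tilt z [ 1.9e-03 -5.0e-04 -1.0e+00] q [ 3.270e-01  3.090e-01  1.762e+00 -1.000e-03  1.069e+00  1.703e+00] F [-0.8 -1.3 10.6] M [-0.41  0.3   0.02] w 0.0086
shift [-0.0008 -0.0006 -0.0001] turn [ 0.0005 -0.0019  0.3594]
```

apply_moves:
  series:
    - [0, 0, 0, 0, 0, 0.08]
    - [0, 0, 0, 0, 0, 0.08]
    - [0, 0, 0, 0, 0, 0.08]
    - [0, 0, 0, 0, 0, 0.06]
    - [0, 0, 0, 0, 0, 0.06]
    - [0, 0, 0, 0, 0, 0]
    - [0, 0, 0, 0, 0, 0]

```text
time_s: 18.5
eef_pos: [0.4823, 0.2365, 0.1132]
tool_rot: [0.0, 0.997, -0.081, 0.001]
contact_force: [-1.4, -1.3, 11.2]
width: 0.0089
```

```bash
python3 d.py .4815 .237 .1133 -1.735; python3 - <<'E'
from h import *
s=camera('side');f=s['frame'][110:180,150:230,::-1];cv2.imwrite('pics/k4.png',cv2.resize(f,(640,560),interpolation=cv2.INTER_CUBIC))
for i in range(6): camera('top'); x=get_state(); print(np.round(x['wrist_torque'],3),np.round(x['contact_force'],1))
E
```

```text
t 18.5 pos [0.4823 0.2365 0.1132] jaw -1.7339 tilt z [ 1.8e-03 -6.0e-04 -1.0e+00] q [ 3.270e-01  3.090e-01  1.762e+00 -1.000e-03  1.069e+00  2.062e+00] F [-1.4 -1.3 11.2] M [-0.33  0.32  0.08] w 0.0089
shift [-0.0009 -0.0003 -0.0001] turn [ 0.0003 -0.0019  0.0011]
[-0.356  0.308  0.078] [-0.7 -1.7 10.7]
[-0.405  0.29   0.1  ] [-1.6 -2.4 10.1]
[-0.304  0.314  0.082] [-0.9 -1.9 11.6]
[-0.376  0.305  0.082] [-1.4 -2.9 11. ]
[-0.378  0.274  0.103] [-1.4 -2.  10.7]
[-0.367  0.319  0.074] [-1.7 -1.4 11.1]
```

View pics/k4.png

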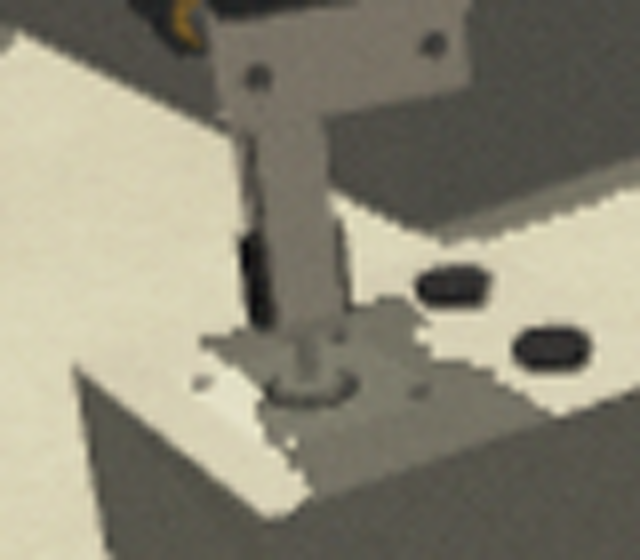

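apply_moves:
  series:
    - [0, 0, 0, 0, 0, 0.03]
    - [0, 0, 0, 0, 0, 0.03]
    - [0, 0, 0, 0, 0, 0.03]
    - [0, 0, 0, 0, 0, 0]
    - [0, 0, 0, 0, 0, 0]
    - [0, 0, 0, 0, 0, 0]
    - [0, 0, 0, 0, 0, 0]

```text
time_s: 19.55
eef_pos: [0.4823, 0.2365, 0.1133]
tool_rot: [0.0, 0.992, -0.126, 0.001]
contact_force: [-1.1, -2.5, 11.1]
width: 0.0087
```

```bash
python3 d.py .4815 .237 .1133 -1.825; python3 - <<'E'
from h import *
for i in range(6): camera('top'); x=get_state(); print(np.round(x['wrist_torque'],3),np.round(x['contact_force'],1))
s=camera('side');f=s['frame'][:,:,::-1];cv2.imwrite('pics/k5.png',cv2.resize(f,(768,576)))
print([(np.round(r['point']),round(r['conf'],2)) for r in finder.place_of('side','square_key_bow')])
E
```

```text
t 19.55 pos [0.4823 0.2365 0.1133] jaw -1.8235 tilt z [ 1.9e-03 -7.0e-04 -1.0e+00] q [ 3.270e-01  3.090e-01  1.762e+00 -1.000e-03  1.069e+00  2.151e+00] F [-1.1 -2.5 11.1] M [-0.31  0.34  0.18] w 0.0087
shift [-0.0009 -0.0003 -0.    ] turn [ 0.0002 -0.002   0.0015]
[-0.304  0.354  0.137] [-1.5 -2.2 11.7]
[-0.347  0.329  0.229] [-0.8 -1.3 10.9]
[-0.335  0.319  0.216] [-0.4 -2.3 10.7]
[-0.251  0.319  0.248] [-1.1 -2.1 11.3]
[-0.325  0.332  0.187] [-0.9 -1.8 10.7]
[-0.384  0.35   0.187] [-1.1 -2.3 11. ]
[(array([144., 183.]), 0.64), (array([271., 350.]), 0.38)]
```

View pics/k5.png

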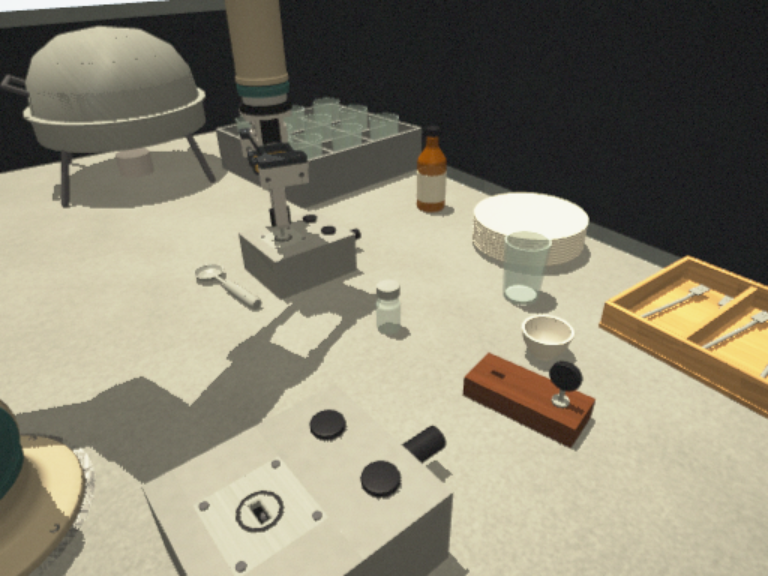

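The torque about the axis rose from 0.08 to about 0.2 N m, above the spring's 0.1 N m maximum, so the plug is on its stop. The spoon, shaker, ramekin, tumbler and round key look where they were. Handing in.

```bash
python3 -c "
from h import *
print(ticket.sign_off()); s=get_state(); print(s['time_s'],s['contact_force'],s['width'])"
```

```text
the job is handed in; nothing more can be done
None
the job is handed in; nothing more can be done
```

I took the square-headed key from the stand and rocked it past both pins until its collar sat on the plate of the smaller box, the one measuring 150 x 130 mm. I then turned it clockwise to the stop and handed the job in while still holding it, at about 20 s of the 54 s allowed. The sign-off gave no verdict, so the result rests on my own checks.

- **Seated:** the tool stopped at 0.1133 m, the height predicted for a seated collar. It was pressing down with about 11 N.
- **Position and tilt:** the tool was about 1 mm from my keyway estimate, and its tilt was about 0.002 rad.
- **Turned:** the gripper turned about 1.85 rad. The torque about the axis rose from about 0.08 to about 0.2 N m, more than the spring's 0.1 N m, so the plug is on its stop. I could not read the plug angle directly.
- **Held:** the fingers were 8.7 mm apart, closed on the bow. The state gives no direct reading of grip force.
- **Rest of the counter:** in the last side picture the round key, ramekin, shaker, spoon and tumbler stood where they had been. I judged this by eye and did not measure it.

No check failed. The state call after sign-off returned nothing because the job was already closed.

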